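Lock the ribbon spool on its stand with the spring clip

ROBOT

A 6-joint arm with a two-finger parallel gripper is mounted at the origin on the work surface. World frame = base frame: x ahead of the robot, y to its left, z up, the work surface at z = 0. Lengths are in mm, angles in rad, forces in N, time in s.
With the tool pointing down it reaches from about 275 to 875 mm from the base axis. Payload 12.5 kg.
Tool frame: the origin (TCP) lies midway between the tips of the shut fingers; the grasp point (between the pads) lies 19 mm behind it; z points along the fingers, x is the direction in which the jaws open and shut, and the axes are right-handed (so a half turn about z gives the same grasp; the last joint's range is limited). The gripper opens to 85 mm and grips with 20 to 120 N. Pads are 22 mm wide; open, the fingers measure 114 mm over their backs; the gripper's body (76 mm by 85 mm) begins 54 mm behind the grasp point. The pads swing forward as they close: fully open they stand 13 mm farther back than shut.
Start: joints at [1.041, 0.351, 1.652, -0, 1.139, -0.085], TCP at [236.62, 496.483, 231.29] pointing down, gripper open.
Joint ranges: [-2.75, 2.75], [-0.79, 2.1], [0.01, 2.65], [-1.57, 4.71], [0.07, 3.14], [-2.87, 2.87]. Speed limits (rad/s): [2.22, 2.22, 2.79, 3.14, 3.14, 3.14].

INTERFACE

Orientations are given as [roll, pitch, yaw] about the fixed x, y, z axes, in that order (R = Rz(yaw) Ry(pitch) Rx(roll)).
In Python, from plant import telemetry, viewer, ticket gives the robot as it stands.
- The arm moves only by the tool drive_tool, never from a script. Its argument "rows" is a list of rows, each a list of 5 numbers: the opening, from 0 (shut) to 1 (fully open), then the shift along the world's x, y, z in m, then the turn about the world's z in degrees. In form: [[grip, tx, ty, tz, roll], ...]. A call has 1 to 5 rows; each row is the pose to reach, as a shift and turn from the pose measured when the call began; what a row does not reach only later rows make up. A row lasts 1/12 s, in which the tool goes at most 41.7 mm and 7.16 degrees, less where a joint would pass 70% of its speed; a pose out of reach is approached as far as the arm can. A call with a gripper value outside its range is refused whole. The fingers move at their own pace and stop on an object; the grip force is fixed at half the most. Time passes only in rows, so rows that repeat a pose let the fingers close. It gives the time, the measured TCP pose, the force and the opening at its end, in the units of the state.
- telemetry.sense(): the state, without advancing time (a new reading comes with each control period).
- viewer.grab_frame(name): name is "scene" or "top"; returns the picture (400x640x3 uint8, blue, green, red); there is no depth.
- viewer.get_calibration(name): a dict with "K" (3x3 intrinsics, pixels), "k1" (the pictures are not rectified: a ray, as slopes to the right and down, at radius r is drawn at 1 + k1 r^2 times it, then the intrinsics apply), "camera_from_world" (4x4, takes a point from world to camera coordinates). Camera axes: x right, y up, looking along -z (the intrinsics and any distortion apply to the point x, -y, -z); pixel columns grow to the right and rows downward; lengths in mm; the calibration is good to about 2 mm. A picture is of the moment at which its call begins. get_calibration takes no time and is no camera call.
- ticket.hand_in(): hands the job in, once; it reports no verdict.
The state is a dict: "time": time; "joint_pos": joint angles; "qd": joint speeds; "effort": joint torques, N m; "eef_pos": TCP position; "tool_rot": TCP orientation; "contact_force": force on the tool from outside, world axes, zero at the start; "torque": the same for the moment, N m; "width": opening from 0.0 (shut) to 1.0 (fully open).
Only numpy, scipy, OpenCV 4.12 (cv2) and the standard library are available. Lean on these libraries where they do the work, as an engineer would, in place of code of your own. Each camera call takes 0.05 s, during which the arm holds its last target.

TASK

The red ribbon spool on the gift-wrapping stand needs its retaining clip. Pick up the brass clip with the blue finger post, lay it on the spool's white top flange and push it sideways into the groove under the spindle's head until it snaps fully home around the spindle, then let go and leave it lying there. Be gentle: the spindle gives way on its springs as you push, but never press the clip against the stand with more than about 20 N, do not lean on the stand with the hand itself, and leave everything else on the table where it is.

Things in the scene. Friction and masses are not known exactly. Their poses are not given: they have to be found in the camera images.
- groove (a point): On the axis of the ribbon stand's upright steel spindle, at the floor of its groove = top face of the spool's white flange (110 mm across, 60 mm above the table). z up. Groove 14 mm in diameter, 8 mm high, open all round: the clip may enter from any side. Above it the spindle's head: 20 mm in diameter, 9 mm high, its top 17 mm above this point.
- clip_post (a point): Centre (half-way up) of the blue finger post of the flat brass clip: 14 x 14 mm, sides along the clip's x and y, from 5 to 36 mm above the clip's underside (this point: 20.5 mm above it). x: from post to the jaw's open mouth, z up. Clip 62 mm long, 26 wide, plate 5 thick (18 wide under the post, ending 8 mm behind its centre), about 60 g. It lies flat on the green mat.
- clip_jaw (a point): Centre of the brass clip's jaw, 44 mm from the post's centre along the clip's x, 2.5 mm above the underside; axes as the clip's. A U open to +x: two sprung prongs whose round tips reach 10 mm ahead of this point and leave a 10 mm mouth; they must spread to 14 mm, a push of about 9 to 15 N, then snap shut behind the groove. Home, this point is on the spindle axis (play 1 mm).
- prong_left (a joint): Spread of the clip's left prong, rad: 0 closed, about 0.11 when its tip passes the widest part of the groove; sprung shut. As the prongs snap past, the push drops by about 5 N, then rises again when the clip is home.
- prong_right (a joint): The same for the right prong.
- wrong_clip: A clip of the same form in dark steel with a black post, its jaw stiff and too small: belongs to another stand, leave it. Origin at its jaw centre on the underside, x from post to mouth; lies on the same mat, its post at least 70 mm from the blue one.
- mat: Green parts mat 180 x 220 x 2 mm, fixed; origin under its centre.
- stand: Grey round foot of the ribbon stand, 130 mm across, 14 mm high, fixed; origin under its centre. Spool (white flanges, red ribbon) and spindle are one piece on a spring-centred mount: it gives sideways about 1 mm for each newton, in any direction, up to 30 mm, and springs back; it does not give downward.
- red_gift: Red wrapped box 90 x 120 x 60 mm, origin under its centre.
- gold_gift: Gold wrapped box 80 x 100 x 50 mm, origin under its centre.
- ribbon_bobbin: Small green ribbon bobbin, 60 mm across, 28 mm high, origin under its centre.
- tape_roll: Clear tape roll lying flat, 90 mm across, 19 mm high, origin under its centre.
- mug: White mug, 80 mm across, 90 mm high, origin under its centre.
- stapler: Red and black stapler 130 x 35 x 40 mm, origin under its centre.
Mind the look-alikes: they are no part of the job. Several things look just like the part that bears clip_post: the one meant starts farthest from the robot's base. What is shaped like the stand but purple is not meant.

How it is judged (in metres and radians):
On the way, in this order (a step that is already met when the one before it is completed fails the run):
1. the brass clip has been lifted clear of the mat (height (world z) of clip_jaw above 0.035 m), for 0.1 s.
2. the clip is home in the groove, prongs snapped shut (horizontal distance between clip_jaw and groove below 0.003 m and z of clip_jaw in the frame of groove between 0 and 0.007 m and angle between the z axis of clip_jaw and the z axis of groove, either way round below 0.15 rad and value of joint each of prong_left, prong_right below 0.05 rad), for 0.2 s.
At the end, for the whole second after the job is handed in: The brass clip is released and at rest in the groove, jaw centre within 3 mm of the spindle axis and 0 to 7 mm above the groove floor, within 0.15 rad of square, both prongs shut (under 0.05 rad), the spindle sprung back to within 3 mm of the foot centre (all of step 2 and linear speed of clip below 0.02 m/s and horizontal distance between groove and stand below 0.003 m); the robot touches nothing.
It fails at once if the spindle was pushed aside by more than 22 mm (22 N) (horizontal distance between groove and stand above 0.022 m).
It fails at once if the clip was pressed on or jammed against the spindle or spool: contact forces of more than 45 N in all (contact force between clip and stand above 45 N).
It fails at once if the hand or arm pressed on the ribbon stand with more than 10 N (contact force between any of the fingers, the arm and stand above 10 N).
It fails at once if the wrong clip was moved by more than 20 mm (distance of wrong_clip from where it was at the start of the episode above 0.02 m).
It fails at once if a bystander was moved by more than 30 mm (distance of any of red_gift, gold_gift, ribbon_bobbin, tape_roll, mug, stapler from where it was at the start of the episode above 0.03 m).
It also fails if it takes over 58 s, if anything falls off the work surface, if the arm or the gripper's body presses on something with over 40 N, if the wrist force passes 120 N, or if a joint passes its speed limit or range.

## Working session

There is one attempt and no reset: what is moved stays moved. The work goes in short steps, Python scripts to look and compute and a tool call to move; the robot and the scene stay as the last step left them, time stands still between calls to the robot, and variables do not carry over. Pictures are saved under pics/ and viewed, and the job is handed in when it is done.

Besides the shell and the picture viewer there is one more tool, called after "Emit:" in YAML: its name, and indented under it one key for each argument. drive_tool: Moves the arm, as the interface text tells. Its arguments: {"type":"object","properties":{"rows":{"type":"array","items":{"type":"array","items":{"type":"number"}}}},"required":["rows"]}

```bash
ls; mkdir -p pics; python3 - <<'E'
from plant import telemetry, viewer
import cv2,numpy as np
print(telemetry.sense())
for n in("scene","top"):
    im=viewer.grab_frame(n);cv2.imwrite(f"pics/{n}0.png",im);c=viewer.get_calibration(n);print(n,c)
E
```

```text
pics
{'time': 0.0, 'joint_pos': array([ 1.04141668e+00,  3.51229090e-01,  1.65241599e+00,  1.23389880e-05,
        1.13909445e+00, -8.46197588e-02]), 'qd': array([ 1.38863478e-03, -7.96903332e-04, -1.70756246e-03,  7.61856989e-04,
        6.06341631e-04,  2.98135174e-05]), 'effort': array([ 8.11957088e-04, -5.06106913e+01, -2.91407722e+01, -9.27021165e-05,
        4.61353877e-03,  1.98946539e-07]), 'eef_pos': array([236.45201324, 496.21890324, 230.76541409]), 'tool_rot': array([-3.14148456e+00,  1.14182028e-03,  1.12603133e+00]), 'contact_force': array([-0.0619556 ,  0.33933899, -0.43047612]), 'torque': array([-0.02504554,  0.00503596, -0.03593819]), 'width': 1.0008913331436335}
scene {'K': array([[487.80333066,   0.        , 322.72987352],
       [  0.        , 487.80333066, 194.2763308 ],
       [  0.        ,   0.        ,   1.        ]]), 'k1': 0.048289902529312936, 'camera_from_world': array([[ 1.93404427e-01,  9.81068659e-01, -9.95053980e-03,
        -1.06519166e+02],
       [-7.55462905e-01,  1.55385028e-01,  6.36499247e-01,
         3.67539939e+02],
       [ 6.25995628e-01, -1.15584508e-01,  7.71213132e-01,
        -1.69482761e+03],
       [ 0.00000000e+00,  0.00000000e+00,  0.00000000e+00,
         1.00000000e+00]])}
top {'K': array([[400.5168189 ,   0.        , 325.29911709],
       [  0.        , 400.5168189 , 199.5736317 ],
       [  0.        ,   0.        ,   1.        ]]), 'k1': -0.050262340946659614, 'camera_from_world': array([[ 1.77109049e-03, -9.99982439e-01,  5.65557165e-03,
        -1.85733452e+01],
       [ 9.85384908e-01,  2.70851609e-03,  1.70321013e-01,
        -5.55975721e+02],
       [-1.70333340e-01,  5.27126102e-03,  9.85372400e-01,
        -1.22689180e+03],
       [ 0.00000000e+00,  0.00000000e+00,  0.00000000e+00,
         1.00000000e+00]])}
```

View pics/scene0.png

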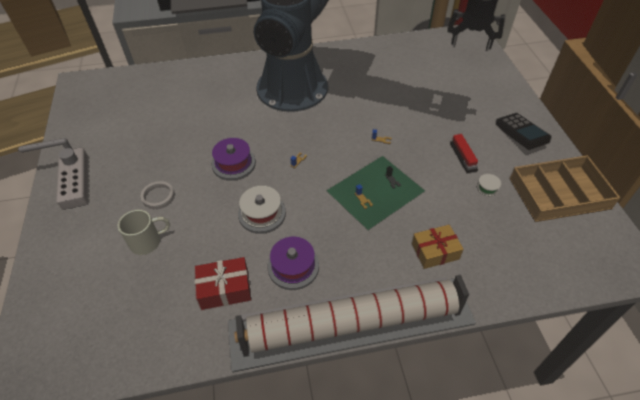

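View pics/top0.png

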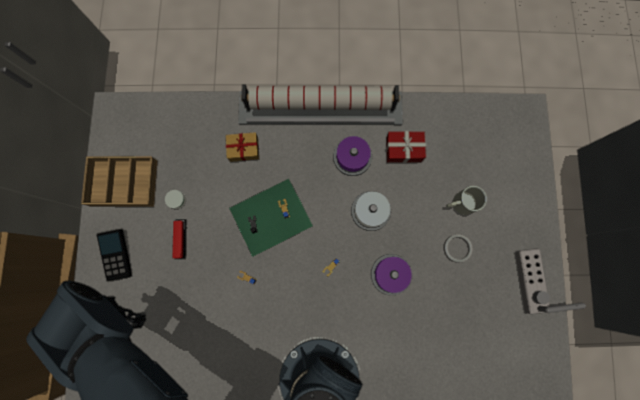

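The target clip is on the mat: blue post near scene (359,189) and top (282,201). The black-post clip sits beside it at scene (390,172). The white and red stand is at scene (260,205) and top (372,209), with purple look-alikes around it. I'll zoom in and measure.

```bash
cat > h.py <<'E'
import numpy as np,cv2
from plant import telemetry,viewer
def ray(n,uv):
    c=viewer.get_calibration(n);K=c["K"];k=c["k1"];T=np.array(c["camera_from_world"])
    d=np.array([(uv[0]-K[0,2])/K[0,0],(uv[1]-K[1,2])/K[1,1]]);s=d.copy()
    for _ in range(20): s=d/(1+k*(s@s))
    R=T[:3,:3];o=-R.T@T[:3,3];v=R.T@np.array([s[0],-s[1],-1.]);return o,v/np.linalg.norm(v)
def plane(n,uv,z):
    o,v=ray(n,uv);return o+v*(z-o[2])/v[2]
def proj(n,P):
    c=viewer.get_calibration(n);K=c["K"];T=np.array(c["camera_from_world"]);p=T[:3,:3]@np.array(P,float)+T[:3,3]
    s=np.array([p[0],-p[1]])/-p[2];s=s*(1+c["k1"]*(s@s));return s*[K[0,0],K[1,1]]+K[:2,2]
def tri(a,b):
    (o1,v1),(o2,v2)=ray("scene",a),ray("top",b)
    t=np.linalg.lstsq(np.stack([v1,-v2],1),o2-o1,rcond=None)[0]
    p,q=o1+t[0]*v1,o2+t[1]*v2;return (p+q)/2,np.linalg.norm(p-q)
def crop(src,x,y,w,h,f,out):
    im=cv2.imread(src) if isinstance(src,str) else src
    cv2.imwrite(out,cv2.resize(im[y:y+h,x:x+w],None,fx=f,fy=f,interpolation=cv2.INTER_CUBIC))
E
python3 - <<'E'
from h import *
a=cv2.imread("pics/scene0.png");b=cv2.imread("pics/top0.png")
def c(im,x,y,w,h,f):return cv2.resize(im[y:y+h,x:x+w],None,fx=f,fy=f,interpolation=cv2.INTER_CUBIC)
cv2.imwrite("pics/clips0.png",np.hstack([c(a,340,160,70,60,5),c(b,240,180,70,60,5)]))
cv2.imwrite("pics/stand0.png",np.hstack([c(a,230,175,60,60,6),c(b,342,180,60,60,6)]))
E
```

```text
(no output)
```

View pics/clips0.png

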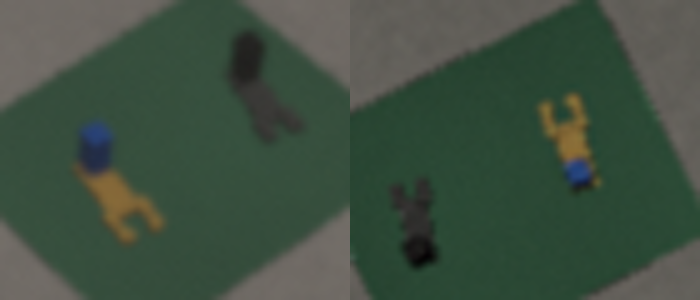

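View pics/stand0.png

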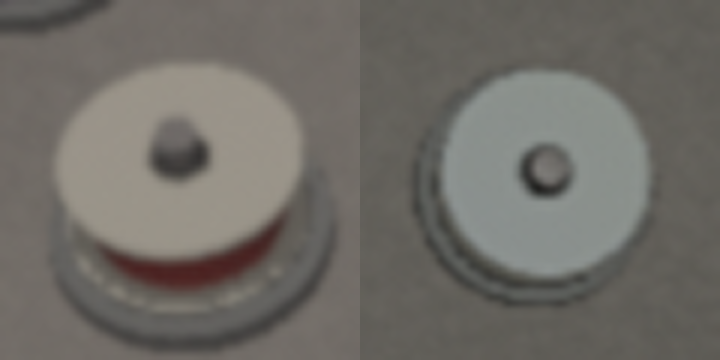

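```bash
cat > meas.py <<'E'
from h import *
a=viewer.grab_frame("scene");b=viewer.grab_frame("top")
def blob(im,lo,hi,roi,name,save=True):
    x,y,w,h=roi
    m=np.zeros(im.shape[:2],np.uint8);hsv=cv2.cvtColor(im,cv2.COLOR_BGR2HSV)
    m[y:y+h,x:x+w]=cv2.inRange(hsv,lo,hi)[y:y+h,x:x+w]
    n,l,s,c=cv2.connectedComponentsWithStats(m);i=1+np.argmax(s[1:,4]);return (l==i),c[i],s[i]
R={"scene":(335,160,75,60),"top":(270,180,35,45)};cc={}
for n,im in(("scene",a),("top",b)):
    bl=blob(im,(100,100,40),(130,255,255),R[n],n); br=blob(im,(10,90,60),(30,255,255),R[n],n)
    print(n,"blue",bl[1],bl[2],"brass",br[1],br[2]);cc[n]=bl[1]
    # brass silhouette on plane z=7 (plate top on mat)
    ys,xs=np.nonzero(br[0]|bl[0] if 0 else br[0]);P=np.array([plane(n,(u,v),5.5) for u,v in zip(xs,ys)])[:,:2]
    m=P.mean(0);w,V=np.linalg.eigh(np.cov((P-m).T));ax=V[:,1]
    if ax[0]<0: ax=-ax
    t=(P-m)@ax;s=(P-m)@V[:,0]
    print(" brass mean",m,"axis deg",np.degrees(np.arctan2(ax[1],ax[0])),"front tip",m+ax*t.max(),"ext",t.min(),t.max(),s.min(),s.max())
print("blue tri",tri(cc["scene"],cc["top"]), [plane(n,cc[n],22.5) for n in cc])
# flange ellipse centre & mat corners
W={}
for n,im,roi in(("scene",a,(230,175,60,60)),("top",b,(342,180,60,60))):
    x,y,w,h=roi;g=cv2.cvtColor(im,cv2.COLOR_BGR2HSV)
    mm=np.zeros(im.shape[:2],np.uint8);mm[y:y+h,x:x+w]=(g[y:y+h,x:x+w,2]>125)*255
    cs,_=cv2.findContours(mm,cv2.RETR_EXTERNAL,cv2.CHAIN_APPROX_NONE);c=max(cs,key=cv2.contourArea)
    e=cv2.fitEllipse(c);W[n]=e[0];print(n,"flange",e,plane(n,e[0],60))
    P=np.array([plane(n,q[0],60)[:2] for q in c]);(cx,cy),r=cv2.minEnclosingCircle(P.astype(np.float32));print("  circ",cx,cy,r)
    A=np.c_[2*P,np.ones(len(P))];q=np.linalg.lstsq(A,(P**2).sum(1),rcond=None)[0];print("  fit",q[:2],np.sqrt(q[2]+q[0]**2+q[1]**2))
print("flange tri",tri(W["scene"],W["top"]))
E
python3 meas.py
```

```text
scene blue [358.81395349 188.20930233] [356 184   7  10  43] brass [363.66990291 200.32038835] [356 194  17  15 103]
 brass mean [538.06574955 119.47629391] axis deg 20.15652854677703 front tip [561.13693163 127.94496747] ext -27.284751776155318 24.576368214564464 -13.643698797466268 13.760552188801427
top blue [285.05 214.25] [283 212   5   5  20] brass [283.08       205.54666667] [278 199  10  13  75]
 brass mean [543.0668413  120.94495674] axis deg 17.020350656188292 front tip [563.17831559 127.10146334] ext -21.11911226748486 21.032688177806527 -13.660637774890029 13.333753998962308
blue tri (array([511.08046266, 111.38711864,  28.70397343]), np.float64(0.65591266889952)) [array([506.01615245, 112.59945404,  22.5       ]), array([511.97547412, 112.30749642,  22.5       ])]
scene flange ((259.3695068359375, 200.91445922851562), (31.384855270385742, 40.99412155151367), 79.28421020507812) [ 526.2088405  -166.51195654   60.        ]
  circ 524.828369140625 -166.36154174804688 55.621131896972656
  fit [ 524.7949032  -166.20332414] 54.081222857380695
top flange ((372.5195007324219, 208.30824279785156), (32.78862380981445, 33.63240051269531), 124.48800659179688) [ 526.43776957 -165.76537514   60.        ]
  circ 526.9279174804688 -165.83326721191406 53.936065673828125
  fit [ 526.80273941 -165.81428549] 52.527747496071946
flange tri (array([ 526.38413984, -166.13215786,   60.12190666]), np.float64(0.762714157848209))
```

Emit:
drive_tool:
  rows:
    - [1, 0.03, -0.03, 0, 7]
    - [1, 0.055, -0.06, 0, 14]
    - [1, 0.08, -0.09, 0, 21]
    - [1, 0.105, -0.12, 0, 28]
    - [1, 0.13, -0.15, 0, 35]

```text
time: 0.62
eef_pos: [360.7, 353.1, 230.9]
tool_rot: [-3.141, 0.001, 1.693]
contact_force: [0.9, 0.4, 0.2]
width: 0.998
```

Emit:
drive_tool:
  rows:
    - [0.7, 0.025, -0.03, 0, 3]
    - [0.6, 0.05, -0.06, 0, 6]
    - [0.6, 0.075, -0.09, -0.02, 8]
    - [0.6, 0.1, -0.12, -0.04, 8]
    - [0.6, 0.12, -0.15, -0.06, 8]

```text
time: 1.03
eef_pos: [480.1, 204.4, 172.5]
tool_rot: [3.14, 0.001, 1.833]
contact_force: [-0.2, 1.1, 0.0]
width: 0.6
```

Emit:
drive_tool:
  rows:
    - [0.6, 0.01, -0.03, 0, 1]
    - [0.6, 0.02, -0.06, -0.02, 2]
    - [0.6, 0.03, -0.092, -0.05, 2]
    - [0.6, 0.03, -0.092, -0.07, 2]
    - [0.6, 0.03, -0.092, -0.08, 2]

```text
time: 1.45
eef_pos: [509.2, 110.7, 89.9]
tool_rot: [-3.139, 0.0, 1.865]
contact_force: [0.2, -1.0, -0.6]
width: 0.599
```

```bash
python3 - <<'E'
from h import *
a=viewer.grab_frame("scene");b=viewer.grab_frame("top");s=telemetry.sense();print(s["eef_pos"],s["tool_rot"],s["contact_force"])
def c(im,x,y,w,h,f):return cv2.resize(im[y:y+h,x:x+w],None,fx=f,fy=f,interpolation=cv2.INTER_CUBIC)
cv2.imwrite("pics/g1.png",np.hstack([c(a,310,130,100,100,4),c(b,235,160,100,100,4)]))
E
```

```text
[509.10224098 112.5001061   91.14312999] [-3.13970461e+00 -3.62936144e-05  1.86729147e+00] [-0.44235535 -0.32331112  0.91946218]
```

View pics/g1.png

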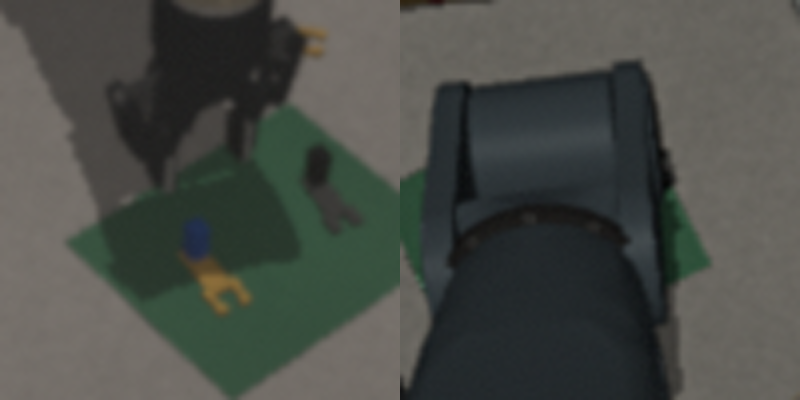

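The open fingers straddle the blue post (crop 197,235) and the black clip stays outside them. Next I descend.

Emit:
drive_tool:
  rows:
    - [0.6, 0, 0, -0.03, 0]
    - [0.6, 0, 0, -0.055, 0]
    - [0.6, 0, 0, -0.07, 0]
    - [0.6, 0, 0, -0.08, 0]
    - [0.6, 0, 0, -0.08, 0]

```text
time: 1.97
eef_pos: [508.7, 113.3, 10.6]
tool_rot: [-3.139, -0.0, 1.869]
contact_force: [-0.7, 0.1, -0.4]
width: 0.599
```

```bash
python3 - <<'E'
from h import *
a=viewer.grab_frame("scene");s=telemetry.sense();print(s["eef_pos"],s["tool_rot"],s["contact_force"])
crop(a,310,130,100,100,6,"pics/g2.png")
E
```

```text
[509.28170259 113.23924531  11.66051958] [-3.13986782e+00 -2.73995356e-05  1.86839421e+00] [-0.28708192  0.62962413 -0.04053791]
```

View pics/g2.png

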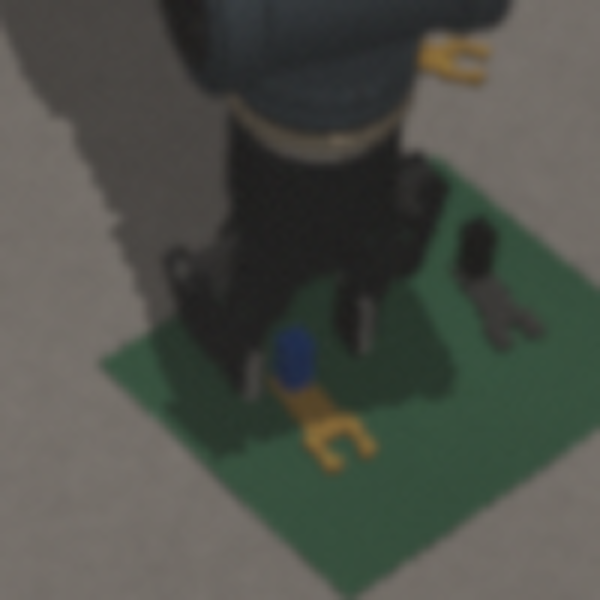

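The post (crop 295,358) is between the fingers. Closing now.

Emit:
drive_tool:
  rows:
    - [0.4, 0, 0, 0, 0]
    - [0.3, 0, 0, 0, 0]
    - [0.2, 0, 0, 0, 0]
    - [0.1, 0, 0, 0, 0]
    - [0, 0, 0, 0, 0]

```text
time: 2.43
eef_pos: [509.9, 113.4, 12.9]
tool_rot: [-3.142, 0.0, 1.868]
contact_force: [-1.4, 0.2, 9.5]
width: 0.151
```

Emit:
drive_tool:
  rows:
    - [0, 0, 0, 0, 0]
    - [0, 0, 0, 0, 0]
    - [0, 0, 0, 0, 0]
    - [0, 0, 0, 0, 0]

```text
time: 2.77
eef_pos: [509.9, 113.4, 12.9]
tool_rot: [3.142, 0.0, 1.868]
contact_force: [-0.5, -0.6, 1.3]
width: 0.153
```

```bash
python3 - <<'E'
from h import *
a=viewer.grab_frame("scene");s=telemetry.sense();print(s["eef_pos"],s["tool_rot"],s["contact_force"],s["width"])
crop(a,310,130,100,100,6,"pics/g3.png")
E
```

```text
[509.91718938 113.34989754  12.90234394] [-3.14148389e+00  1.81660557e-04  1.86821628e+00] [-1.41505413 -0.53921036  1.30601234] 0.15146623493860706
```

View pics/g3.png

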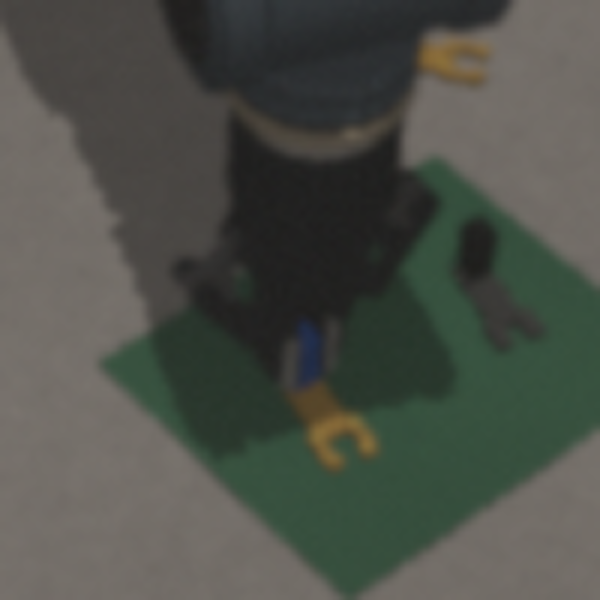

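Emit:
drive_tool:
  rows:
    - [0, 0, 0, 0.015, 0]
    - [0, 0, 0, 0.04, 0]
    - [0, 0, 0, 0.07, 0]
    - [0, 0, 0, 0.1, 0]
    - [0, 0, 0, 0.12, 0]

```text
time: 3.23
eef_pos: [510.4, 113.4, 135.4]
tool_rot: [3.14, 0.001, 1.868]
contact_force: [0.4, 0.4, -0.2]
width: 0.15
```

Emit:
drive_tool:
  rows:
    - [0, 0, -0.03, 0, -7]
    - [0, 0, -0.06, 0, -14]
    - [0, 0, -0.09, 0, -21]
    - [0, 0, -0.12, 0, -28]
    - [0, 0, -0.14, 0, -35]

```text
time: 3.65
eef_pos: [510.2, -28.7, 135.4]
tool_rot: [3.14, 0.001, 1.251]
contact_force: [0.8, -0.2, -0.8]
width: 0.148
```

Emit:
drive_tool:
  rows:
    - [0, 0, 0, 0, -7]
    - [0, 0, 0, 0, -14]
    - [0, 0, 0, 0, -21]
    - [0, 0, 0, 0, -28]
    - [0, 0, 0, 0, -35]

```text
time: 4.07
eef_pos: [510.0, -28.8, 135.2]
tool_rot: [3.14, 0.001, 0.633]
contact_force: [0.6, -0.1, -1.6]
width: 0.146
```

Emit:
drive_tool:
  rows:
    - [0, 0, 0, 0, -7]
    - [0, 0, 0, 0, -14]
    - [0, 0, 0, 0, -21]
    - [0, 0, 0, 0, -28]
    - [0, 0, 0, 0, -35]

```text
time: 4.48
eef_pos: [509.8, -28.8, 135.1]
tool_rot: [3.14, 0.001, 0.016]
contact_force: [-0.3, -0.6, 0.1]
width: 0.151
```

```bash
python3 - <<'E'
from h import *
a=viewer.grab_frame("scene");b=viewer.grab_frame("top");s=telemetry.sense();print(s["eef_pos"],s["tool_rot"],s["contact_force"],s["width"])
cv2.imwrite("pics/s4.png",a);cv2.imwrite("pics/t4.png",b)
def c(im,x,y,w,h,f):return cv2.resize(im[y:y+h,x:x+w],None,fx=f,fy=f,interpolation=cv2.INTER_CUBIC)
cv2.imwrite("pics/g4.png",np.hstack([c(a,240,130,100,120,4),c(b,290,150,100,120,4)]))
E
```

```text
[509.88224669 -28.80329889 135.12551292] [3.14005901e+00 1.33322918e-03 2.03189497e-02] [-0.36419725 -0.05360565 -0.67847471] 0.15135466207157816
```

View pics/g4.png

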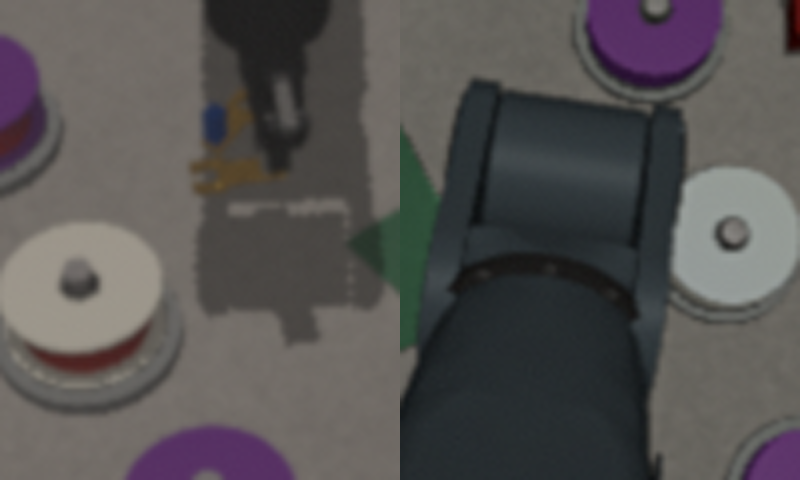

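```bash
python3 - <<'E'
from h import *
a=cv2.imread("pics/s4.png")
crop(a,275,150,50,40,14,"pics/g4b.png")
T=np.array([509.9,-28.8,135.1]);z=T[2]-10.9+5
for n,q in dict(tipL=(9,-54),tipR=(-9,-54),jawb=(0,-44+7)).items():
    print(n,proj("scene",[T[0]+q[0],T[1]+q[1],z]))
E
```

```text
tipL [288.40906666 176.89911572]
tipR [287.37573228 171.83559348]
jawb [294.36253706 173.37237835]
```

View pics/g4b.png

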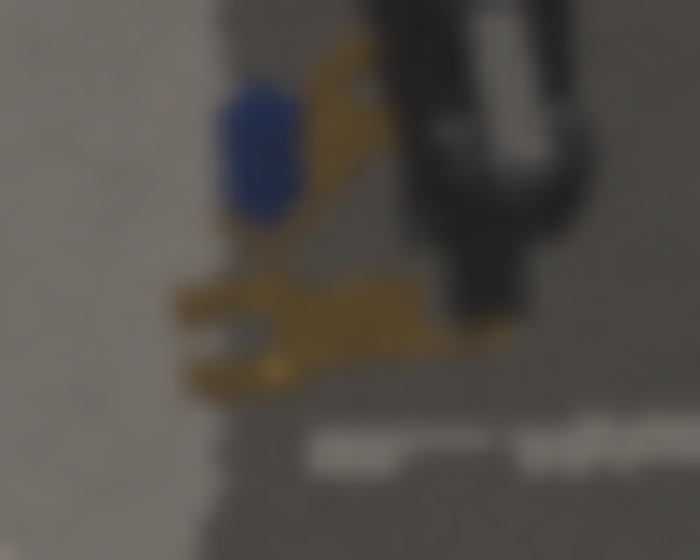

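Measured tips at (287.7,171.6) and (288.6,177.3), within 1 px of the prediction, so the grasp is as assumed. Moving in front of the spindle.

Emit:
drive_tool:
  rows:
    - [0, 0.004, -0.016, 0, -1]
    - [0, 0.008, -0.032, -0.01, -1]
    - [0, 0.012, -0.048, -0.02, -1]
    - [0, 0.016, -0.063, -0.035, -1]
    - [0, 0.016, -0.063, -0.045, -1]

```text
time: 5.0
eef_pos: [526.2, -93.8, 89.1]
tool_rot: [3.14, 0.001, 0.006]
contact_force: [-0.6, -1.0, -0.2]
width: 0.151
```

```bash
cat > look.py <<'E'
from h import *
import sys
k=sys.argv[1]
a=viewer.grab_frame("scene");s=telemetry.sense();print(s["time"],s["eef_pos"],s["tool_rot"],s["contact_force"],s["width"])
cv2.imwrite(f"pics/s{k}.png",a);crop(a,225,155,80,70,9,f"pics/z{k}.png")
T=s["eef_pos"];z=T[2]-10.9+5
for n,q in dict(tipL=(9,-54),tipR=(-9,-54),jaw=(0,-44)).items():
    p=proj("scene",[T[0]+q[0],T[1]+q[1],z]);print(n,p,(p-[225,155])*9)
for n,P in dict(headtop=(526.2,-166,77),headbot=(526.2,-166,68),grv=(526.2,-166,60)).items():
    p=proj("scene",P);print(n,p,(p-[225,155])*9)
E
python3 look.py 5
```

```text
5.05 [524.79770793 -92.33315519  87.45913407] [3.14085001 0.00433831 0.00494161] [-1.30902006  0.14779456 -2.71575562] 0.14595411886485812
tipL [266.46077615 196.77247258] [373.14698531 375.95225326]
tipR [265.63528057 191.61371646] [365.7175251  329.52344816]
jaw [269.82063503 193.592933  ] [403.38571526 347.33639703]
headtop [258.85253037 196.84401247] [304.67277331 376.59611227]
headbot [259.22942514 198.99181868] [308.06482625 395.92636808]
grv [259.56095929 200.88171249] [311.04863362 412.93541239]
```

View pics/z5.png

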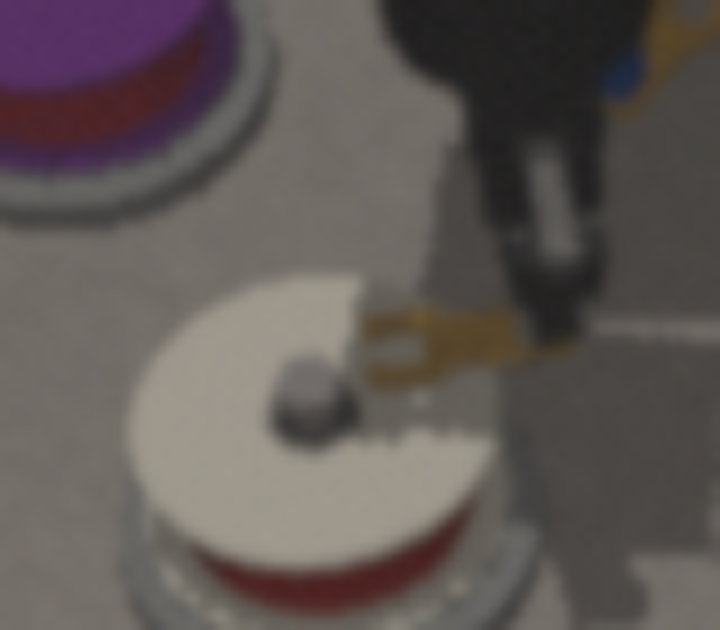

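The tips (crop 366,325 and 373,380) and the head top (308,378) are where predicted. Lowering in small steps to feel the flange.

Emit:
drive_tool:
  rows:
    - [0, 0.001, 0, -0.004, 0]
    - [0, 0.001, 0, -0.008, 0]
    - [0, 0.001, 0, -0.011, 0]
    - [0, 0.001, 0, -0.012, 0]
    - [0, 0.001, 0, -0.012, 0]

```text
time: 5.47
eef_pos: [525.8, -91.9, 75.5]
tool_rot: [3.141, 0.004, 0.006]
contact_force: [-0.2, -0.6, -0.2]
width: 0.152
```

Emit:
drive_tool:
  rows:
    - [0, 0, 0, -0.001, 0]
    - [0, 0, 0, -0.002, 0]
    - [0, 0, 0, -0.002, 0]

```text
time: 5.72
eef_pos: [525.8, -91.8, 73.6]
tool_rot: [3.141, 0.004, 0.006]
contact_force: [-0.7, -0.2, 0.2]
width: 0.149
```

Emit:
drive_tool:
  rows:
    - [0, 0, 0, -0.001, 0]
    - [0, 0, 0, -0.001, 0]
    - [0, 0, 0, -0.001, 0]

```text
time: 5.97
eef_pos: [525.9, -91.9, 72.6]
tool_rot: [3.141, 0.004, 0.006]
contact_force: [0.3, -0.3, -0.7]
width: 0.146
```

Emit:
drive_tool:
  rows:
    - [0, 0, 0, -0.0007, 0]
    - [0, 0, 0, -0.0007, 0]
    - [0, 0, 0, -0.0007, 0]

```text
time: 6.22
eef_pos: [525.8, -91.9, 71.9]
tool_rot: [3.141, 0.004, 0.006]
contact_force: [-0.5, 0.4, -0.4]
width: 0.152
```

Emit:
drive_tool:
  rows:
    - [0, 0, 0, -0.0007, 0]
    - [0, 0, 0, -0.0007, 0]
    - [0, 0, 0, -0.0007, 0]

```text
time: 6.47
eef_pos: [525.8, -91.9, 71.2]
tool_rot: [3.141, 0.004, 0.006]
contact_force: [-0.3, 0.2, -0.8]
width: 0.148
```

Emit:
drive_tool:
  rows:
    - [0, 0, 0, -0.0005, 0]
    - [0, 0, 0, -0.0005, 0]
    - [0, 0, 0, -0.0005, 0]

```text
time: 6.72
eef_pos: [525.9, -91.9, 70.8]
tool_rot: [3.141, 0.004, 0.006]
contact_force: [-0.6, 0.3, 0.9]
width: 0.148
```

Emit:
drive_tool:
  rows:
    - [0, 0, 0, -0.0005, 0]
    - [0, 0, 0, -0.0005, 0]
    - [0, 0, 0, -0.0005, 0]

```text
time: 6.97
eef_pos: [526.1, -91.9, 70.5]
tool_rot: [3.141, 0.003, 0.006]
contact_force: [-0.3, 0.5, 3.9]
width: 0.151
```

Emit:
drive_tool:
  rows:
    - [0, 0, 0, -0.0005, 0]
    - [0, 0, 0, -0.0005, 0]
    - [0, 0, 0, -0.0005, 0]

```text
time: 7.22
eef_pos: [526.4, -92.0, 70.3]
tool_rot: [3.14, 0.003, 0.006]
contact_force: [-1.3, 0.2, 6.0]
width: 0.148
```

```bash
python3 look.py 6
```

```text
7.2667 [526.38844454 -91.99194133  70.30898431] [3.14040102e+00 2.72361700e-03 6.17498447e-03] [-0.58357576  0.50979312  6.12702621] 0.15016495441987682
tipL [267.30217113 201.30280287] [380.71954017 416.72522583]
tipR [266.47774022 196.153559  ] [373.29966202 370.38203101]
jaw [270.62607131 198.12928787] [410.63464176 388.16359081]
headtop [258.85253037 196.84401247] [304.67277331 376.59611227]
headbot [259.22942514 198.99181868] [308.06482625 395.92636808]
grv [259.56095929 200.88171249] [311.04863362 412.93541239]
```

View pics/z6.png

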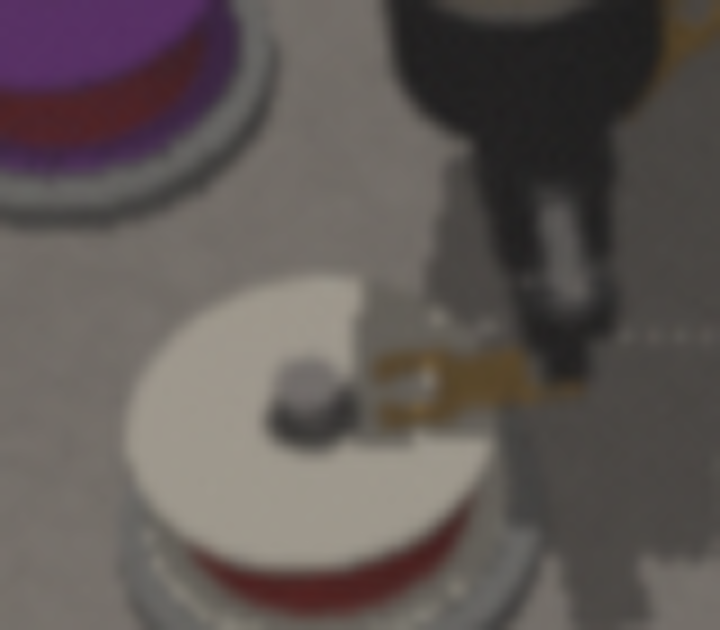

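Contact came at TCP z ≈ 70.8 mm, as predicted. I lift about 1 mm, then advance.

Emit:
drive_tool:
  rows:
    - [0, 0, 0, 0.0012, 0]
    - [0, 0, 0, 0.0012, 0]
    - [0, 0, -0.004, 0.0012, 0]
    - [0, 0, -0.008, 0.0012, 0]
    - [0, 0, -0.01, 0.0012, 0]

```text
time: 7.68
eef_pos: [526.3, -102.6, 71.3]
tool_rot: [3.14, 0.003, 0.006]
contact_force: [-0.4, -0.4, -0.8]
width: 0.153
```

Emit:
drive_tool:
  rows:
    - [0, 0, -0.001, 0, 0]
    - [0, 0, -0.002, 0, 0]
    - [0, 0, -0.002, 0, 0]

```text
time: 7.93
eef_pos: [526.2, -104.8, 71.2]
tool_rot: [3.14, 0.003, 0.006]
contact_force: [0.4, 0.0, -0.9]
width: 0.147
```

```bash
python3 look.py 7
```

```text
7.9833 [ 526.25637284 -104.66679433   71.27551245] [3.14047581e+00 3.08554333e-03 5.66437738e-03] [ 0.88038073  0.2642378  -0.10377166] 0.14559115044004414
tipL [262.48917231 201.78955599] [337.40255083 421.10600395]
tipR [261.70487191 196.62710952] [330.3438472  374.64398564]
jaw [265.8448649  198.60786192] [367.60378413 392.47075725]
headtop [258.85253037 196.84401247] [304.67277331 376.59611227]
headbot [259.22942514 198.99181868] [308.06482625 395.92636808]
grv [259.56095929 200.88171249] [311.04863362 412.93541239]
```

View pics/z7.png

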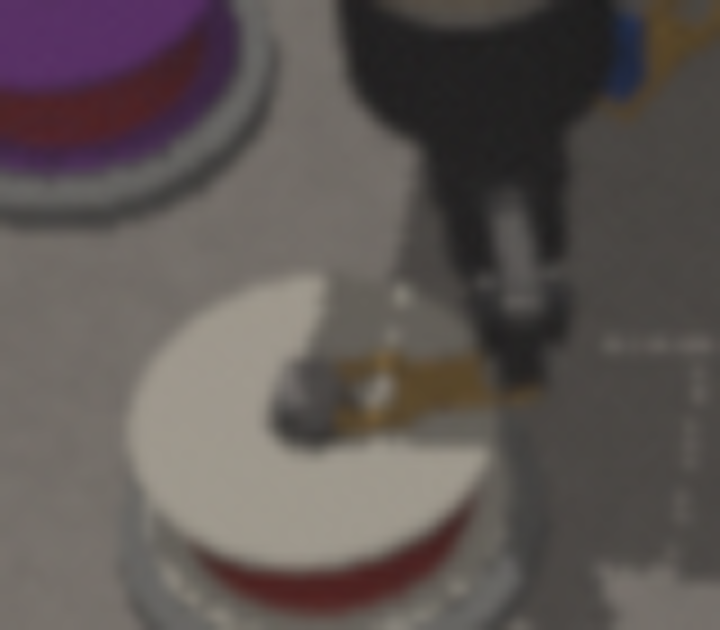

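The tips (crop ≈345,365 and 345,425) are going under the head symmetrically. Pushing in 2 mm steps.

Emit:
drive_tool:
  rows:
    - [0, 0, -0.001, 0, 0]
    - [0, 0, -0.002, 0, 0]
    - [0, 0, -0.002, 0, 0]

```text
time: 8.23
eef_pos: [526.3, -106.7, 71.3]
tool_rot: [3.141, 0.003, 0.006]
contact_force: [0.3, -1.5, 0.3]
width: 0.151
```

Emit:
drive_tool:
  rows:
    - [0, 0, -0.001, 0, 0]
    - [0, 0, -0.002, 0, 0]
    - [0, 0, -0.002, 0, 0]

```text
time: 8.48
eef_pos: [526.5, -108.8, 71.3]
tool_rot: [3.141, 0.003, 0.006]
contact_force: [1.4, 1.1, -0.6]
width: 0.149
```

Emit:
drive_tool:
  rows:
    - [0, 0, -0.001, 0, 0]
    - [0, 0, -0.002, 0, 0]
    - [0, 0, -0.002, 0, 0]

```text
time: 8.73
eef_pos: [526.6, -110.9, 71.4]
tool_rot: [3.14, 0.002, 0.006]
contact_force: [1.7, 2.3, -0.1]
width: 0.148
```

Emit:
drive_tool:
  rows:
    - [0, 0, -0.001, 0, 0]
    - [0, 0, -0.002, 0, 0]
    - [0, 0, -0.002, 0, 0]

```text
time: 8.98
eef_pos: [526.7, -112.9, 71.4]
tool_rot: [3.141, 0.002, 0.006]
contact_force: [1.7, 3.6, 0.0]
width: 0.151
```

Emit:
drive_tool:
  rows:
    - [0, 0.001, -0.001, 0, 0]
    - [0, 0.001, -0.002, 0, 0]
    - [0, 0.001, -0.002, 0, 0]

```text
time: 9.23
eef_pos: [527.6, -114.8, 71.3]
tool_rot: [3.141, 0.003, 0.005]
contact_force: [1.5, 5.2, -0.3]
width: 0.15
```

Emit:
drive_tool:
  rows:
    - [0, 0.0005, -0.001, 0, 0]
    - [0, 0.0005, -0.002, 0, 0]
    - [0, 0.0005, -0.002, 0, 0]

```text
time: 9.48
eef_pos: [527.9, -116.5, 71.3]
tool_rot: [-3.141, 0.003, 0.005]
contact_force: [1.5, 6.5, 1.4]
width: 0.15
```

Emit:
drive_tool:
  rows:
    - [0, 0, -0.001, 0, 0]
    - [0, 0, -0.002, 0, 0]
    - [0, 0, -0.002, 0, 0]

```text
time: 9.73
eef_pos: [527.8, -118.0, 71.4]
tool_rot: [-3.14, 0.004, 0.005]
contact_force: [1.3, 8.3, 1.5]
width: 0.153
```

Emit:
drive_tool:
  rows:
    - [0, 0.0003, -0.001, 0, 0]
    - [0, 0.0003, -0.0025, 0, 0]
    - [0, 0.0003, -0.0025, 0, 0]

```text
time: 9.98
eef_pos: [528.0, -119.9, 71.5]
tool_rot: [-3.139, 0.004, 0.004]
contact_force: [0.5, 10.0, 3.0]
width: 0.15
```

Emit:
drive_tool:
  rows:
    - [0, 0.0003, -0.001, 0, 0]
    - [0, 0.0003, -0.0025, 0, 0]
    - [0, 0.0003, -0.0025, 0, 0]

```text
time: 10.23
eef_pos: [528.1, -121.6, 71.5]
tool_rot: [-3.137, 0.005, 0.004]
contact_force: [0.4, 11.2, 3.8]
width: 0.149
```

Emit:
drive_tool:
  rows:
    - [0, 0, -0.001, 0, 0]
    - [0, 0, -0.0025, 0, 0]
    - [0, 0, -0.0025, 0, 0]

```text
time: 10.48
eef_pos: [528.0, -123.2, 71.6]
tool_rot: [-3.135, 0.005, 0.003]
contact_force: [0.6, 13.1, 3.7]
width: 0.146
```

Emit:
drive_tool:
  rows:
    - [0, 0, -0.001, 0.0004, 0]
    - [0, 0, -0.002, 0.0004, 0]
    - [0, 0, -0.002, 0.0004, 0]

```text
time: 10.73
eef_pos: [527.5, -124.1, 71.8]
tool_rot: [-3.133, 0.007, 0.003]
contact_force: [0.1, 10.8, 0.3]
width: 0.144
```

```bash
python3 look.py 8
```

```text
10.7833 [ 527.52937533 -124.20823189   71.77918577] [-3.13377654  0.006836    0.00317192] [ 0.19678957  2.76732101 -0.10030387] 0.1489267631217934
tipL [255.13760551 203.20571121] [271.23844959 433.8514009 ]
tipR [254.41484746 198.01629864] [264.73362714 387.14668778]
jaw [258.54284319 200.00731368] [301.88558873 405.06582308]
headtop [258.85253037 196.84401247] [304.67277331 376.59611227]
headbot [259.22942514 198.99181868] [308.06482625 395.92636808]
grv [259.56095929 200.88171249] [311.04863362 412.93541239]
```

View pics/z8.png

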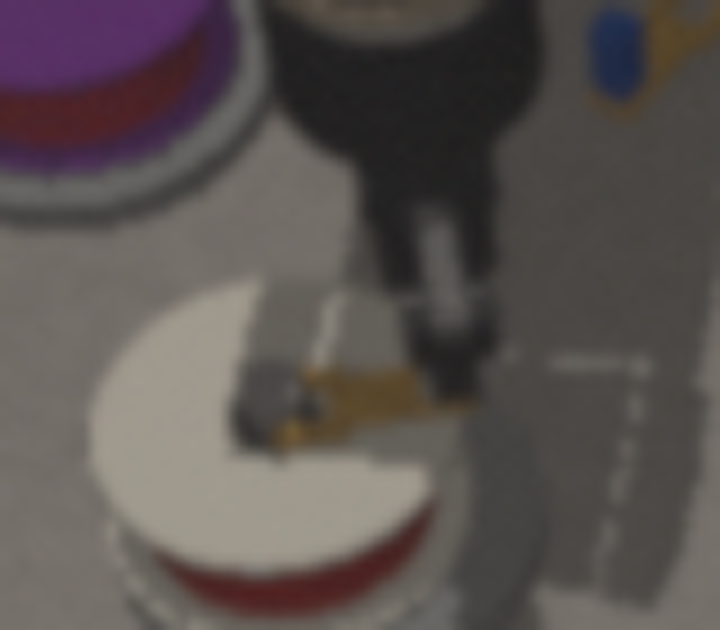

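Emit:
drive_tool:
  rows:
    - [0, 0, 0, 0, 0]
    - [0, 0, 0, 0, 0]

```text
time: 10.95
eef_pos: [527.3, -124.2, 71.6]
tool_rot: [-3.134, 0.008, 0.003]
contact_force: [0.1, 3.4, -0.7]
width: 0.153
```

```bash
python3 look.py 9
```

```text
11.0 [ 527.35726863 -124.27007796   71.65110797] [-3.13379431  0.00733367  0.00322167] [ 0.50563833  2.65866617 -0.91956971] 0.14933313458332065
tipL [255.11288516 203.18958931] [271.01596644 433.70630376]
tipR [254.39044914 198.00110989] [264.51404222 387.009989  ]
jaw [258.51773356 199.99176841] [301.659602   404.92591569]
headtop [258.85253037 196.84401247] [304.67277331 376.59611227]
headbot [259.22942514 198.99181868] [308.06482625 395.92636808]
grv [259.56095929 200.88171249] [311.04863362 412.93541239]
```

View pics/z9.png

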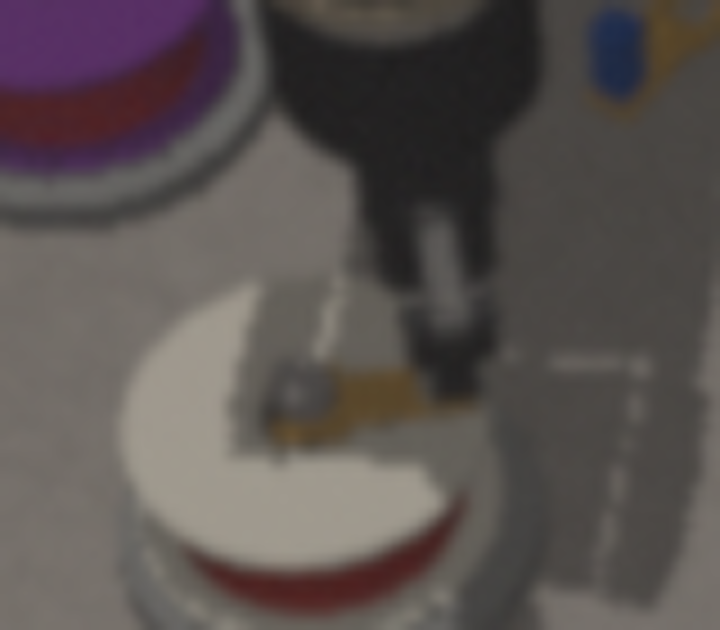

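The force fell from 13 to about 3 N and the spindle sprung back. The tips show past the spindle (crop ≈270,435). A small push will confirm it is home.

Emit:
drive_tool:
  rows:
    - [0, 0, -0.001, 0, 0]
    - [0, 0, -0.003, 0, 0]
    - [0, 0, -0.003, 0, 0]
    - [0, 0, -0.003, 0, 0]

```text
time: 11.33
eef_pos: [527.3, -127.3, 71.6]
tool_rot: [-3.134, 0.007, 0.003]
contact_force: [0.6, 5.3, 0.8]
width: 0.152
```

Emit:
drive_tool:
  rows:
    - [0, 0, 0.001, 0, 0]
    - [0, 0, 0.003, 0, 0]
    - [0, 0, 0.004, 0, 0]
    - [0, 0, 0.005, 0, 0]
    - [0, 0, 0.005, 0, 0]

```text
time: 11.75
eef_pos: [527.3, -122.4, 71.7]
tool_rot: [-3.134, 0.007, 0.003]
contact_force: [1.1, 0.8, -0.3]
width: 0.151
```

Emit:
drive_tool:
  rows:
    - [0, 0, 0.0007, -0.0004, 0]
    - [0, 0, 0.0007, -0.0008, 0]
    - [0, 0, 0.0007, -0.0008, 0]

```text
time: 12.0
eef_pos: [527.6, -121.9, 71.1]
tool_rot: [-3.134, 0.007, 0.003]
contact_force: [-0.5, 1.2, 2.2]
width: 0.151
```

```bash
python3 look.py 10
```

```text
12.05 [ 527.55724529 -121.82830868   71.07222402] [-3.13419099e+00  6.81115795e-03  3.11114619e-03] [1.3876949  0.81117619 1.94661047] 0.1476572592304709
tipL [256.07098243 203.23828546] [279.63884184 434.14456918]
tipR [255.34062579 198.05192474] [273.06563212 387.46732268]
jaw [259.46896076 200.04178354] [310.22064684 405.37605185]
headtop [258.85253037 196.84401247] [304.67277331 376.59611227]
headbot [259.22942514 198.99181868] [308.06482625 395.92636808]
grv [259.56095929 200.88171249] [311.04863362 412.93541239]
```

View pics/z10.png

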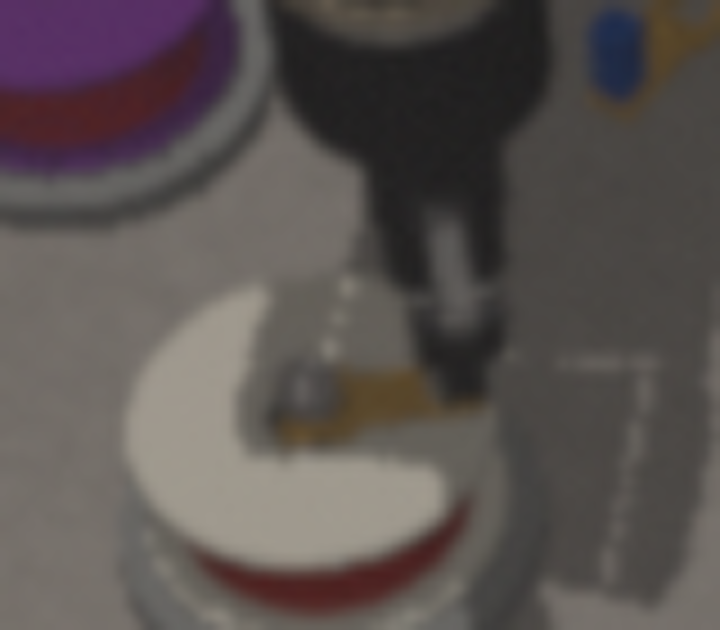

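The clip is around the spindle, which is back at rest (head at crop 308,383). Releasing slowly.

Emit:
drive_tool:
  rows:
    - [0.2, 0, 0, 0, 0]
    - [0.25, 0, 0, 0, 0]
    - [0.3, 0, 0, 0, 0]
    - [0.4, 0, 0, 0, 0]
    - [0.4, 0, 0, 0, 0]

```text
time: 12.47
eef_pos: [527.5, -121.9, 71.0]
tool_rot: [-3.134, 0.007, 0.003]
contact_force: [0.1, -0.0, -0.5]
width: 0.401
```

Emit:
drive_tool:
  rows:
    - [0.45, 0, 0, 0, 0]
    - [0.45, 0, 0, 0.01, 0]
    - [0.45, 0, 0, 0.025, 0]
    - [0.45, 0, 0, 0.045, 0]
    - [0.45, 0, 0, 0.065, 0]

```text
time: 12.88
eef_pos: [527.3, -121.8, 137.3]
tool_rot: [-3.134, 0.007, 0.003]
contact_force: [-0.5, 0.3, -0.2]
width: 0.454
```

Emit:
drive_tool:
  rows:
    - [0.45, 0, 0.03, 0.03, 0]
    - [0.45, -0.02, 0.06, 0.06, 0]
    - [0.45, -0.04, 0.09, 0.09, 0]
    - [0.45, -0.06, 0.12, 0.1, 0]
    - [0.45, -0.08, 0.15, 0.11, 0]

```text
time: 13.3
eef_pos: [448.1, 27.0, 248.9]
tool_rot: [-3.134, 0.005, 0.002]
contact_force: [0.5, -0.4, 1.1]
width: 0.445
```

Emit:
drive_tool:
  rows:
    - [0.45, -0.02, 0.03, 0, 0]
    - [0.45, -0.04, 0.06, 0, 0]
    - [0.45, -0.05, 0.09, 0, 0]
    - [0.45, -0.05, 0.1, 0, 0]
    - [0.45, -0.05, 0.1, 0, 0]

```text
time: 13.72
eef_pos: [397.8, 128.6, 249.7]
tool_rot: [-3.134, 0.003, 0.005]
contact_force: [-0.3, 0.5, -0.5]
width: 0.451
```

```bash
python3 - <<'E'
from h import *
a=viewer.grab_frame("scene");b=viewer.grab_frame("top");print(telemetry.sense()["time"],telemetry.sense()["contact_force"])
cv2.imwrite("pics/s11.png",a);cv2.imwrite("pics/t11.png",b)
def c(im,x,y,w,h,f):return cv2.resize(im[y:y+h,x:x+w],None,fx=f,fy=f,interpolation=cv2.INTER_CUBIC)
cv2.imwrite("pics/f11.png",np.hstack([c(a,230,170,65,65,6),c(b,335,175,65,65,6)]))
for n,im,roi in(("scene",a,(230,175,60,60)),("top",b,(342,180,60,60))):
    for nm,P in dict(headtop=(526.2,-166,77),post=(526.2,-122,80),jaw=(526.2,-166,65)).items(): print(n,nm,proj(n,P))
E
```

```text
13.8167 [ 0.00676156 -0.23439297 -0.53522844]
scene headtop [258.85253037 196.84401247]
scene post [275.33764878 193.5276876 ]
scene jaw [259.35413173 199.70263824]
top headtop [373.26372896 207.56855587]
top post [359.18480087 207.3883192 ]
top jaw [372.7900769  208.14586964]
```

View pics/f11.png

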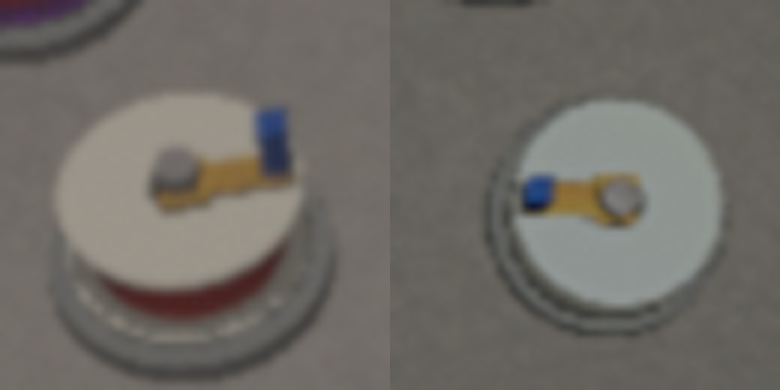

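View pics/s11.png

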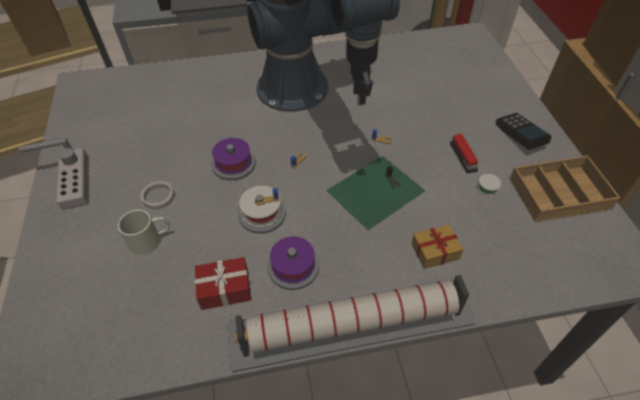

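The clip lies on the flange around the spindle, with the post at top (360,207) and the head at (373.7,207.7). One numeric check before handing in.

```bash
python3 - <<'E'
from h import *
a=cv2.imread("pics/s11.png");b=cv2.imread("pics/t11.png");B={};F={}
for n,im,(x,y,w,h) in(("scene",a,(230,175,60,60)),("top",b,(335,175,65,65))):
    g=cv2.cvtColor(im,cv2.COLOR_BGR2HSV)[y:y+h,x:x+w]
    bl=cv2.inRange(g,(100,100,40),(130,255,255));br=cv2.inRange(g,(10,90,60),(30,255,255))
    ys,xs=np.nonzero(bl);B[n]=(xs.mean()+x,ys.mean()+y)
    ys,xs=np.nonzero(br);P=np.array([plane(n,(u+x,v+y),65)[:2] for u,v in zip(xs,ys)])
    print(n,"brass x",P[:,0].min(),P[:,0].max(),"y",P[:,1].min(),P[:,1].max())
    f=(g[...,2]>125).astype(np.uint8)*255;cs,_=cv2.findContours(f,cv2.RETR_EXTERNAL,cv2.CHAIN_APPROX_NONE);c=max(cs,key=cv2.contourArea)
    c=cv2.convexHull(c)+np.array([x,y]);Q=np.array([plane(n,q[0],60)[:2] for q in c]);A=np.c_[2*Q,np.ones(len(Q))];print(n,"flange",np.linalg.lstsq(A,(Q**2).sum(1),rcond=None)[0][:2])
print("post",tri(B["scene"],B["top"]))
E
```

```text
scene brass x 518.9190086337228 540.5329343333105 y -175.56530767759335 -125.43690169829483
scene flange [ 524.82046632 -166.53406154]
top brass x 517.1461153541755 539.337198856374 y -172.76380595262077 -128.94688370451195
top flange [ 527.08148514 -165.96439015]
post (array([ 527.22156064, -122.03000671,   86.42838776]), np.float64(1.294006034121058))
```

```bash
python3 -c "
from plant import ticket
print(ticket.hand_in())"
```

```text
the job is handed in; nothing more can be done
None
```

The brass clip is snapped home around the spindle of the red ribbon spool. I let go, moved the arm clear and handed the job in at about 14 s. `hand_in` reports no verdict.

- **Push:** I gripped the blue post, felt the flange with about 6 N, then pushed the clip in along −y. The highest push I read was about 13 N. It dropped to about 3 N at the snap. A further 3 mm push raised it by about 1 N per mm, as expected for a clip that is home.
- **Position after release:** The post is 44.2 mm from the spindle axis (44 mm expected). The flange centre is within about 0.5 mm of where it started.
- **Look-alikes and bystanders:** The other things in the scene picture look unmoved. I judged that by eye and did not measure it.
- **Disagreement:** The two cameras differ by about 2 mm in the flange centre's x (524.8 and 527.1 mm), which is within the calibration tolerance. I could not read the prong angles, so I infer that they are shut from the force drop and the pictures.

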